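# Line up the marking stamp over a bottle laid in its cradle

### The job

Lay the upright amber bottle on its side in the green-lined V cradle, centred on it (cap to either end), and let go of it. Then take the hand stamp by its handle out of the paint case, carry it over the case wall and the jars, and finish while still holding it level about a centimetre above the middle of the lying bottle, its long side along the bottle, so that its position can be judged before stamping. The stamp must never touch the bottle or the cradle, and the two jars and the tin must be left where they stand.

Things in the scene. Friction and masses are not known exactly. Their poses are not given: they have to be found in the camera images.
- bottle_center (a point): Amber medium bottle with white cap, loose, at first upright: round body 48 mm in diameter from the foot up to 88 mm, then the cap, 34 mm in diameter, to the full height of 104 mm; about 180 g. This point is on its axis, 52 mm above the foot. Its z axis runs along the bottle from foot to cap.
- cradle: Fixed wooden cradle: base 110 x 80 x 10 mm with two small green-lined V saddles, each 14 mm long (along x), centred 27 mm either side of the middle, with a free gap of 40 mm between them; the saddles are 50 mm wide (y) over all and their tops are 49 mm above the table. The bottle lies along its x axis, which is level. Origin: centre of the underside, on the table; z up.
- cradle_seat (a point): Where the bottle's centre point lies when the bottle is seated in the cradle: over the cradle's origin, 62 mm above the table (so the lying bottle's top line is 86 mm above the table). Axes as the cradle's.
- stamp_handle (a point): Hand stamp, loose, upright, standing on the rubber mat in the case; about 120 g. Red rubber face 56 x 26 mm (long side along its x axis), wooden block above it 62 x 32 mm to 27 mm above the face, brass neck, and a white flat handle 42 mm long (x) x 18 mm thick (y) x 46 mm tall from 38 to 84 mm above the face. This point is the centre of the handle, 61 mm above the face; z up.
- stamp_face (a point): Centre of the underside (rubber face) of the stamp; axes as the stamp's: x along its long side, z up.
- case: Fixed open aluminium case, outside 300 mm (x) x 220 mm (y), walls 5 mm thick and 60 mm high. Origin: centre of its underside, on the table; z up. The stamp stands in its +x half on a mat whose top is 11 mm above the table; paint tubes, up to 33 mm high, lie fixed in the -x half beyond a 40 mm high divider. Its lid lies folded flat beyond its +y wall, to 317 mm from the origin, 28 mm high.
- jar_blue: Blue paint jar with black cap, loose, upright, 52 mm in diameter, 85 mm high, between case and cradle; leave alone. Origin: centre of its underside.
- jar_yellow: Yellow paint jar with white cap, loose, upright, 52 mm in diameter, 75 mm high, between case and cradle; leave alone. Origin: centre of its underside.
- tin: Low steel tin with red paint surface, loose, 64 mm in diameter, 45 mm high; leave alone. Origin: centre of its underside.
Things that resemble listed ones, but are neither listed nor needed, are in the scene too. What is shaped like the part that bears stamp_handle but blue or pink is not meant.

How it is judged (in metres and radians):
On the way, in this order (a step that is already met when the one before it is completed fails the run):
1. the bottle lies on its side in the cradle, centred and let go (distance between bottle_center and cradle_seat below 0.015 m and angle between the z axis of bottle_center and the x axis of cradle, either way round below 0.12 rad and contact force between the fingers and bottle below 0.05 N and linear speed of bottle below 0.02 m/s), for 0.3 s.
2. the stamp is lifted clear above the case wall (height (world z) of stamp_face above 0.065 m and contact force between the fingers and stamp above 0.5 N), for 0.1 s.
At the end, for the whole second after the job is handed in: Bottle at rest in the cradle, let go: centre within 15 mm of the seat, axis within 7 deg. Stamp held in the fingers, at rest: face centre within 12 mm (level) of the bottle's centre, 2 to 22 mm above its top line, long side within 9 deg of its axis, tilt under 7 deg, not touching it (all of step 1 and horizontal distance between stamp_face and bottle_center below 0.012 m and height (world z) of stamp_face between 0.088 and 0.108 m and angle between the x axis of stamp_face and the z axis of bottle_center, either way round below 0.16 rad and angle between stamp_face's own z axis and vertical below 0.12 rad and contact force between the fingers and stamp above 0.5 N and contact force between stamp and bottle below 0.05 N and linear speed of stamp below 0.02 m/s); the arm keeps its last pose, push and grip.
It fails at once if the stamp touches the bottle or the cradle (contact force between stamp and bottle above 0.3 N or contact force between stamp and cradle above 0.3 N).
It fails at once if the blue jar is pushed more than 20 mm or knocked over (distance of jar_blue from where it was at the start of the episode above 0.02 m or angle between jar_blue's own z axis and vertical above 0.3 rad).
It fails at once if the yellow jar is pushed more than 20 mm or knocked over (distance of jar_yellow from where it was at the start of the episode above 0.02 m or angle between jar_yellow's own z axis and vertical above 0.3 rad).
It fails at once if the steel tin is pushed more than 20 mm or knocked over (distance of tin from where it was at the start of the episode above 0.02 m or angle between tin's own z axis and vertical above 0.3 rad).
It also fails if it takes over 64 s, if anything falls off the work surface, if the arm or the gripper's body presses on something with over 40 N, if the wrist force passes 120 N, or if a joint passes its speed limit or range.

### The arm

A 6-joint arm with a two-finger parallel gripper is mounted at the origin on the work surface. World frame = base frame: x ahead of the robot, y to its left, z up, the work surface at z = 0. Lengths are in m, angles in degrees, forces in N, time in s.
With the tool pointing down it reaches from about 0.4 to 0.825 m from the base axis. Payload 7 kg.
Tool frame: the origin (TCP) lies at the very end of the fingers, on their centre line; the grasp point (between the pads) lies 19 mm behind it; z points along the fingers, y is the line along which they close (so a half turn about z gives the same grasp; the last joint's range is limited). The gripper opens to 88 mm and grips with 3 to 60 N. Pads are 19 mm wide; open, the fingers measure 130 mm over their backs; the gripper's body (78 mm by 193 mm) begins 47 mm behind the grasp point.
Start: joints at [16.507, 20.546, 0.682, 0, -70.136, -16.507], TCP at [0.675, -0, 0.227] pointing down, gripper open.
Joint ranges: [-176.03, 176.03], [-82.01, 121.73], [-58.28, 71.71], [-173.87, 95.51], [-174.79, -0.11], [-173.66, 173.66]. Speed limits (degrees/s): [136.94, 136.94, 172.46, 180, 180, 180].

### API

Orientations are given as [roll, pitch, yaw] about the fixed x, y, z axes, in that order (R = Rz(yaw) Ry(pitch) Rx(roll)).
In Python, from plant import ctrl gives the robot as it stands.
- The arm moves only by the tool carry_out, never from a script. Its argument "deltas" is a list that holds one entry, the list of rows, each a list of 5 numbers: the shift along the tool's x, y, z scaled (see below), then the turn about the tool's z scaled (see below), then the opening, from -1 (shut) to 1 (fully open). A call has 1 to 5 rows; each row is the pose to reach, as a shift and turn from the pose commanded when the call began, along the tool's axes at that moment, turning the shorter way round; what a row does not reach only later rows make up. The controller multiplies each number of a shift by 20 cm and each number of a turn by 2 pi rad. A row lasts 1/10 s, in which the tool goes at most 50 mm and 8.59 degrees, less where a joint would pass 70% of its speed; a pose out of reach is approached as far as the arm can. A call with a number of a shift or a turn outside -1 to 1 is refused whole. A call with a gripper value outside its range is refused whole. The fingers move at their own pace and stop on an object; the grip force is fixed at half the most. Time passes only in rows, so rows that repeat a pose let the fingers close. It gives the time, the measured TCP pose, the force, the opening and the grip force at its end, in the units of the state.
- ctrl.get_obs(): the state, without advancing time (a new reading comes with each control period).
- ctrl.snapshot(name): name is "scene" or "side" or "wrist"; returns a dict with "color" (400x640x3 uint8, red, green, blue), "camera_matrix" (3x3 intrinsics, pixels), "R" (3x3) and "t" (3): a world point X has camera coordinates R X + t. Camera axes: x right, y down, z forward; pixel columns grow to the right and rows downward; lengths in m; the calibration is good to about 2 mm. A picture is of the moment at which its call begins. There is no depth.
- ctrl.close_job(): hands the job in; it is judged then, once.
Trained networks look in a picture, given as the dict that the camera call returned (one of the last four; its "shot" number tells which), for a name from the list of things; names that differ only in an ending like _2 or _b are one class to them, and where a whole thing is asked for, a point or a joint stands for the part that bears it (a point fixed in the world has none). Each returns a list of dicts, best first, with "p" (0 to 1); they miss things now and then, are a little off and sometimes report something else, mostly with a low value. They report only what shows in the picture. A call takes as long as a camera call. They do not tell look-alikes from the thing itself.
- ctrl.search_frame(picture, name): "centre" ([column, row] in pixels, amid what is visible of it).
- ctrl.silhouettes(picture, name): "mask" (400x640 bool, what is visible of it) and "centre" ([column, row] in pixels, amid what is visible of it).
- ctrl.spot_point(picture, name): "centre" ([column, row] in pixels: a listed point, or the origin of a listed thing).
The state is a dict: "clock": time; "joint_pos": joint angles; "qvel": joint speeds; "tau": joint torques, N m; "tool_pos": TCP position; "orientation": TCP orientation; "force": force on the tool from outside, world axes, zero at the start; "moment": the same for the moment, N m; "opening": finger opening in m; "gripper_force": force on a finger pad.
Only numpy, scipy, OpenCV 4.12 (cv2) and the standard library are available. Lean on these libraries where they do the work, as an engineer would, in place of code of your own. Each camera call takes 0.05 s, during which the arm holds its last target. There are 200 camera calls.

## Working session

There is one attempt and no reset: what is moved stays moved. The work goes in short steps, Python scripts to look and compute and a tool call to move; the robot and the scene stay as the last step left them, time stands still between calls to the robot, and variables do not carry over. Pictures are saved under pics/ and viewed, at most 10 in all, crops included, and the job is handed in when it is done.

Besides the shell and the picture viewer there is one more tool, called after "Request:" as name(argument=value, ...) on one line, values as JSON. carry_out: Moves the arm, as the interface text tells. Its arguments: {"type":"object","properties":{"deltas":{"type":"array"}},"required":["deltas"]}

```bash
mkdir -p pics; ls; cat > h.py <<'E'
import numpy as np, cv2
from plant import ctrl
def snap(n,save=None):
    s=ctrl.snapshot(n)
    if save: cv2.imwrite('pics/'+save,s['color'][:,:,::-1])
    return s
def ray(s,px):
    K,R,t=np.array(s['camera_matrix']),np.array(s['R']),np.array(s['t'])
    d=R.T@np.linalg.solve(K,[px[0],px[1],1.]); return -R.T@t,d/np.linalg.norm(d)
def atz(s,px,z):
    o,d=ray(s,px); return o+d*(z-o[2])/d[2]
def tri(obs):
    A=np.zeros((3,3));b=np.zeros(3);L=[]
    for s,p in obs:
        o,d=ray(s,p);M=np.eye(3)-np.outer(d,d);A+=M;b+=M@o;L.append((o,d))
    X=np.linalg.solve(A,b); return X,[np.linalg.norm(np.cross(X-o,d)) for o,d in L]
def proj(s,X):
    c=np.array(s['R'])@X+np.array(s['t']); p=np.array(s['camera_matrix'])@c; return p[:2]/p[2]
E
python3 - <<'E'
from h import *
S={n:snap(n,n+'0.png') for n in('scene','side','wrist')}
im=np.vstack([S['scene']['color'],S['side']['color']])[:,:,::-1]
cv2.imwrite('pics/both.png',cv2.resize(im,(480,600)))
for nm in ['bottle_center','cradle','cradle_seat','stamp_handle','stamp_face','case','jar_blue','jar_yellow','tin']:
    for n in S:
        for d in ctrl.spot_point(S[n],nm)[:4]: print(nm,n,np.round(d['centre'],1),round(d['p'],2))
for n in S: o,d=ray(S[n],(320,200)); print(n,o.round(3),d.round(3))
E
```

```text
pics
bottle_center scene [201.8 205.1] 0.84
bottle_center side [304.4 323.3] 0.73
cradle scene [284.3 206.6] 0.6
cradle side [294.2 251.6] 0.83
cradle wrist [444.6  87.1] 0.9
cradle_seat scene [276.7 184.1] 0.69
cradle_seat side [294.  236.5] 0.94
cradle_seat wrist [467.4  83.2] 0.57
stamp_handle scene [423.4 179.4] 0.68
stamp_handle scene [443.2 228.7] 0.63
stamp_handle scene [398.7 238.5] 0.62
stamp_handle side [306.2 136.6] 0.62
stamp_handle side [362.4 164.6] 0.59
stamp_handle side [353.8 134.8] 0.55
stamp_handle wrist [255.3 281.6] 0.88
stamp_face scene [419.4 193.1] 0.79
stamp_face scene [436.2 241.7] 0.79
stamp_face scene [391.7 248.2] 0.66
stamp_face side [307.2 152.5] 0.89
stamp_face side [358.9 179.4] 0.74
stamp_face side [353.7 152.8] 0.55
stamp_face wrist [261.6 259.3] 0.82
case scene [415.4 177.8] 0.82
case side [278.3 149.8] 0.89
case side [297.5 322.3] 0.59
jar_blue side [269.1 200.7] 0.78
jar_blue wrist [465.1 226.2] 0.97
jar_yellow scene [358.8 212.3] 0.56
jar_yellow side [317.3 198.1] 0.63
jar_yellow wrist [365.8 232.3] 0.61
tin scene [244.4 277.6] 0.85
tin scene [281.9 186.5] 0.62
tin side [388.1 290.1] 0.73
scene [ 1.362 -0.215  0.932] [-0.652  0.161 -0.741]
side [ 0.471 -0.681  0.815] [ 0.134  0.662 -0.737]
wrist [ 0.674 -0.073  0.384] [-0.001  0.253 -0.967]
```

```bash
python3 - <<'E'
import cv2,numpy as np
a=cv2.imread('pics/scene0.png')[100:330,150:550]; b=cv2.imread('pics/side0.png')[80:370,180:480]
a=cv2.resize(a,None,fx=2,fy=2,interpolation=cv2.INTER_CUBIC)[:, :800]
cv2.imwrite('pics/a.png',a); cv2.imwrite('pics/b.png',cv2.resize(b,None,fx=2,fy=2,interpolation=cv2.INTER_CUBIC))
E
```

```text
(no output)
```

View pics/a.png

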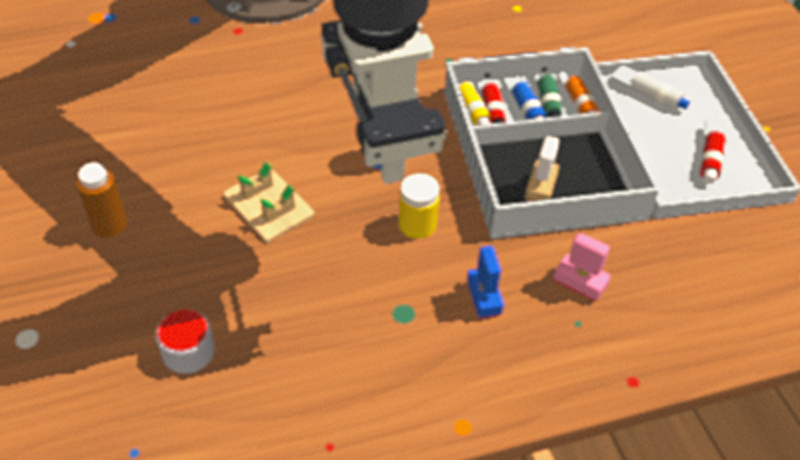

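View pics/b.png

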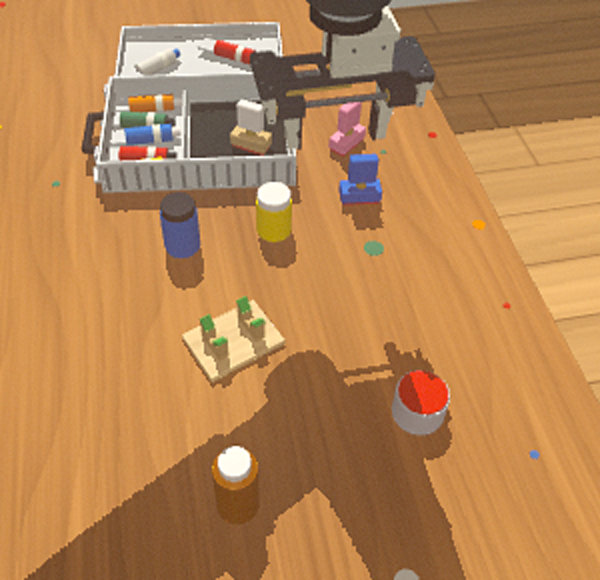

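View pics/wrist0.png

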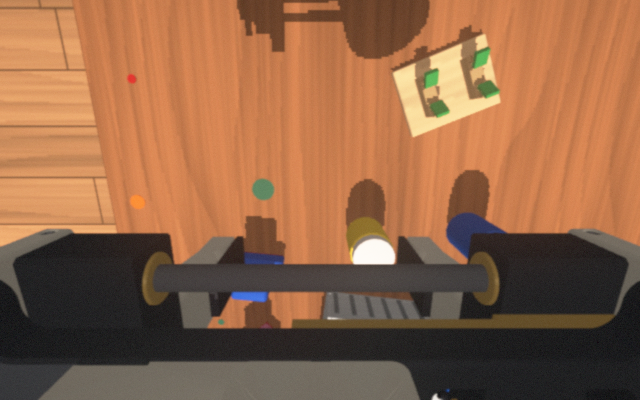

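Candidates for the stamp:
- White-handled, in the case: scene (423,179), side (306,137).
- Blue, outside the case: scene (399,238), side (362,165).
- Pink, outside the case: scene (443,229), side (354,135).

The white one fits: it has a white handle and wooden block, and it stands on the mat in the case. The crops above confirm it. The amber bottle is at scene (202,205), the cradle at scene (284,207), and the tin at scene (244,271).

```bash
python3 - <<'E'
from h import *
S={n:snap(n) for n in('scene','side','wrist')}
P={'bottle':{'scene':(201.8,205.1),'side':(304.4,323.3)},
'cradle':{'scene':(284.3,206.6),'side':(294.2,251.6),'wrist':(444.6,87.1)},
'handle':{'scene':(423.4,179.4),'side':(306.2,136.6)},'face':{'scene':(419.4,193.1),'side':(307.2,152.5)},
'blue':{'side':(269.1,200.7),'wrist':(465.1,226.2)},'yellow':{'scene':(358.8,212.3),'side':(317.3,198.1)},
'tin':{'scene':(244.4,277.6),'side':(388.1,290.1)},'case':{'scene':(415.4,177.8),'side':(278.3,149.8)}}
Z=dict(bottle=.052,cradle=0,handle=.072,face=.011,blue=0,yellow=0,tin=0,case=0)
for k,v in P.items():
    X,r=tri([(S[n],p) for n,p in v.items()]); print(k,X.round(4),np.round(r,4),*[ (n,atz(S[n],p,Z[k])[:2].round(4)) for n,p in v.items()])
# cradle base corners at z=.01 from wrist picture
c=[atz(S['wrist'],p,.01) for p in [(393,70),(485,34),(500,102),(413,137)]]; c=np.array(c)
print(c.round(4),c.mean(0)); 
for i in range(4):
    d=c[(i+1)%4]-c[i]; print(np.linalg.norm(d),np.degrees(np.arctan2(d[1],d[0])))
# green tips
for n in('scene','side','wrist'):
    im=cv2.cvtColor(S[n]['color'],cv2.COLOR_RGB2HSV); m=cv2.inRange(im,(50,120,60),(75,255,255))
    N,l,st,ce=cv2.connectedComponentsWithStats(m)
    for i in range(1,N):
        if st[i,4]>8: print(n,ce[i].round(1),st[i,4],atz(S[n],ce[i],.045).round(4))
# stamp masks -> block yaw
for n in('scene','side'):
    for d in ctrl.silhouettes(S[n],'stamp_handle'): print(n,np.round(d['centre']),round(d['p'],2),d['mask'].sum())
E
```

```text
bottle [ 0.5101 -0.3295  0.041 ] [0.0017 0.0017] ('scene', array([ 0.5193, -0.3269])) ('side', array([ 0.5103, -0.3361]))
cradle [ 0.5211 -0.1111 -0.0124] [0.0051 0.0046 0.0036] ('scene', array([ 0.5388, -0.1135])) ('side', array([ 0.5187, -0.1145])) ('wrist', array([ 0.5237, -0.1128]))
handle [0.6143 0.2555 0.0764] [0.0004 0.0004] ('scene', array([0.6109, 0.2575])) ('side', array([0.615 , 0.2617]))
face [0.6139 0.2512 0.0193] [0.0031 0.0031] ('scene', array([0.6041, 0.2585])) ('side', array([0.6163, 0.2566]))
blue [0.4754 0.0661 0.0066] [0.0044 0.0044] ('side', array([0.4727, 0.0768])) ('wrist', array([0.4759, 0.0651]))
yellow [ 0.6129  0.0758 -0.0089] [0.0052 0.0052] ('scene', array([0.6155, 0.0776])) ('side', array([0.6131, 0.0613]))
tin [ 0.7288 -0.2577 -0.0145] [0.0023 0.0023] ('scene', array([ 0.7369, -0.2552])) ('side', array([ 0.7251, -0.2673]))
case [0.5291 0.2843 0.0029] [0.0088 0.0088] ('scene', array([0.5355, 0.2775])) ('side', array([0.526 , 0.3003]))
[[ 0.5894 -0.1303  0.01  ]
 [ 0.4883 -0.1676  0.01  ]
 [ 0.4598 -0.0951  0.01  ]
 [ 0.56   -0.0545  0.01  ]] [ 0.52436303
[... 365 characters left out ...]
87   0.045 ]
scene [283.  201.5] 12 [ 0.5599 -0.1179  0.045 ]
scene [351.3 256.5] 25 [0.7786 0.0023 0.045 ]
scene [123.2 281.5] 26 [ 0.7008 -0.525   0.045 ]
side [301.7 232.3] 19 [ 0.5437 -0.0901  0.045 ]
side [282.2 240. ] 11 [ 0.4914 -0.1052  0.045 ]
side [308.6 240.9] 9 [ 0.5563 -0.1201  0.045 ]
side [289.8 250.3] 12 [ 0.506 -0.14   0.045]
wrist [481.5  57.8] 172 [ 0.506  -0.1366  0.045 ]
wrist [431.4  78.7] 153 [ 0.5561 -0.1164  0.045 ]
wrist [492.1  93.3] 35 [ 0.4897 -0.1018  0.045 ]
wrist [442.9 113.2] 29 [ 0.5401 -0.0815  0.045 ]
scene [396. 243.] 0.74 474
scene [420. 189.] 0.72 320
scene [441. 234.] 0.69 630
side [362. 171.] 0.88 417
side [354. 143.] 0.8 309
side [307. 143.] 0.73 405
```

```bash
cat >> h.py <<'E'
from scipy.spatial.transform import Rotation as Ro
def st():
    o=ctrl.get_obs(); return o,np.array(o['tool_pos']),Ro.from_euler('xyz',o['orientation'],degrees=True).as_matrix()
def to(xyz,yaw=None,p=None,R=None):
    """row numbers; yaw = world direction (deg, mod 180) of tool x"""
    o,p0,R0=st(); p=p0 if p is None else p; R=R0 if R is None else R
    sh=R.T@(np.array(xyz)-p)/0.2; cur=np.degrees(np.arctan2(R[1,0],R[0,0])); t=0
    if yaw is not None: t=-((yaw-cur+90)%180-90)/360
    print('row',sh.round(4),'turn',round(t,4),'curyaw',round(cur,2),'tcp',p.round(4),'dist mm',round(np.linalg.norm(sh)*200),'t',round(o['clock'],2),'j6',round(o['joint_pos'][5],1))
E
python3 - <<'E'
from h import *
print(ctrl.get_obs()['orientation'],ctrl.get_obs()['opening'])
d=np.array([np.cos(np.radians(21.5)),np.sin(np.radians(21.5)),0])
b=np.array([.512,-.331,0])
to(b+d*.065+[0,0,.19],21.5)
E
```

```text
[ 1.79999761e+02  1.68907623e-04 -9.00000791e+01] 0.08734696630744453
row [1.5357 0.5125 0.1827] turn 0.1903 curyaw -90.0 tcp [ 0.675  -0.      0.2265] dist mm 326 t 1.75 j6 -16.5
```

Request:
carry_out(deltas=[[[0.2,0.07,0.0,0.023,-0.5],[0.4,0.14,0.0,0.046,-0.5],[0.6,0.2,0.0,0.069,-0.5],[0.8,0.27,0.0,0.092,-0.5],[1.0,0.34,0.0,0.115,-0.5]]])

```text
clock: 2.25
tool_pos: [0.6063, -0.2014, 0.2268]
orientation: [-180.0, 0.0, -131.7]
force: [1.3, -0.1, 0.6]
opening: 0.0532
gripper_force: 0.0
```

```bash
python3 - <<'E'
from h import *
d=np.array([np.cos(np.radians(21.5)),np.sin(np.radians(21.5)),0])
b=np.array([.512,-.331,0])
to(b+d*.085+[0,0,.19],21.5)
E
```

```text
row [ 0.418  -0.2706  0.1839] turn 0.0744 curyaw -131.72 tcp [ 0.6063 -0.2014  0.2268] dist mm 106 t 2.25 j6 -40.8
```

Request:
carry_out(deltas=[[[0.14,-0.09,0.0,0.023,-0.55],[0.28,-0.18,0.06,0.046,-0.55],[0.418,-0.27,0.12,0.0744,-0.55],[0.418,-0.27,0.184,0.0744,-0.55],[0.418,-0.27,0.184,0.0744,-0.55]]])

```text
clock: 2.75
tool_pos: [0.5908, -0.2988, 0.1875]
orientation: [179.9, -0.2, -158.3]
force: [-1.5, 0.6, -0.1]
opening: 0.0204
gripper_force: 0.0
```

```bash
python3 - <<'E'
from h import *
S={n:snap(n,n+'1.png') for n in('scene','side','wrist')}
ob=[]
for n in S:
    for d in ctrl.spot_point(S[n],'bottle_center')[:2]: print(n,np.round(d['centre'],1),round(d['p'],2),atz(S[n],d['centre'],.052).round(4))
    hs=cv2.cvtColor(S[n]['color'],cv2.COLOR_RGB2HSV)
    mm=ctrl.silhouettes(S[n],'bottle_center')
    if mm:
        m=mm[0]['mask']; w=(m&(hs[...,1]<60)&(hs[...,2]>110)); ys,xs=np.nonzero(w); c=(xs.mean(),ys.mean()); print(' cap',c,w.sum(),atz(S[n],c,.099).round(4))
d=np.array([np.cos(np.radians(21.5)),np.sin(np.radians(21.5)),0])
to(np.array([.512,-.331,0.09])+d*.05,21.5)
E
```

```text
scene [200.8 203.4] 0.58 [ 0.5125 -0.3288  0.052 ]
 cap (np.float64(196.96153846153845), np.float64(189.19230769230768)) 26 [ 0.5054 -0.3279  0.099 ]
side [297.8 321.5] 0.61 [ 0.4972 -0.3296  0.052 ]
 cap (np.float64(296.70175438596493), np.float64(311.3201754385965)) 228 [ 0.4966 -0.3293  0.099 ]
 cap (np.float64(329.6710117939168), np.float64(83.84792054624457)) 1611 [ 0.4953 -0.3295  0.099 ]
row [ 0.186  -0.0047  0.5016] turn 0.0011 curyaw -158.11 tcp [ 0.5926 -0.2979  0.1904] dist mm 107 t 3.2 j6 -58.2
```

View pics/wrist1.png

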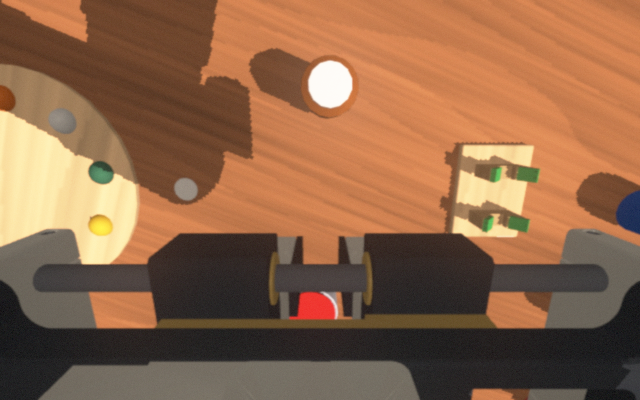

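```bash
python3 - <<'E'
from h import *
d=np.array([np.cos(np.radians(21.5)),np.sin(np.radians(21.5)),0])
b=np.array([.4968,-.3295,0.091])
to(b+d*.05,21.5);to(b-d*.01,21.5)
S=snap('wrist'); print([atz(S,p,0).round(3) for p in [(138,190),(10,66),(100,0),(320,0),(330,84)]])
E
```

```text
row [0.2537 0.0306 0.4966] turn 0.0011 curyaw -158.11 tcp [ 0.5926 -0.2979  0.1904] dist mm 112 t 3.2 j6 -58.2
row [0.5537 0.0326 0.4963] turn 0.0011 curyaw -158.11 tcp [ 0.5926 -0.2979  0.1904] dist mm 149 t 3.2 j6 -58.2
[array([ 0.679, -0.499, -0.   ]), array([ 0.595, -0.656,  0.   ]), array([ 0.498, -0.578,  0.   ]), array([ 0.414, -0.37 ,  0.   ]), array([ 0.484, -0.33 ,  0.   ])]
```

Palette is far away. Descend, then push.

Request:
carry_out(deltas=[[[0.12,0.03,0.2,0.001,-0.55],[0.254,0.031,0.4,0.001,-0.55],[0.254,0.031,0.496,0.001,-0.55],[0.254,0.031,0.496,0.001,-0.55]]])

```text
clock: 3.65
tool_pos: [0.5403, -0.3111, 0.0878]
orientation: [179.8, -0.2, -158.6]
force: [-0.0, -0.2, 1.4]
opening: 0.0198
gripper_force: 0.0
```

```bash
python3 - <<'E'
from h import *
d=np.array([np.cos(np.radians(21.5)),np.sin(np.radians(21.5)),0])
b=np.array([.4968,-.3295,0.091])
to(b-d*.01,21.5)
S=snap('wrist','w2.png')
E
```

```text
row [ 0.2861 -0.0062 -0.0147] turn -0.0002 curyaw -158.59 tcp [ 0.5403 -0.3111  0.0878] dist mm 57 t 3.65 j6 -56.5
```

View pics/w2.png

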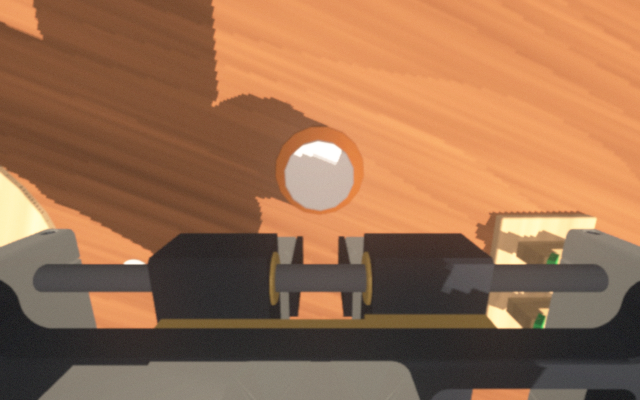

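The bottle is centred in front of the fork at (320,172). Now push.

Request:
carry_out(deltas=[[[0.05,-0.001,0.0,0.0,-0.55],[0.09,-0.002,0.0,0.0,-0.55],[0.13,-0.003,0.0,0.0,-0.55],[0.17,-0.003,0.0,0.0,-0.55],[0.2,-0.004,0.0,0.0,-0.55]]])

```text
clock: 4.2
tool_pos: [0.5086, -0.3282, 0.0941]
orientation: [-179.7, 0.3, -158.5]
force: [4.1, 3.1, 16.8]
opening: 0.0195
gripper_force: 9.1
```

```bash
python3 - <<'E'
from h import *
S=[snap('wrist','w3.png'),snap('side','s3.png')]
cv2.imwrite('pics/c3.png',np.hstack([cv2.resize(S[0]['color'][:,:,::-1],(400,250)),cv2.resize(S[1]['color'][250:375,200:400,::-1],(400,250))]))
to([0,0,0])
E
```

```text
row [1.7662 2.4616 0.4474] turn 0 curyaw -158.5 tcp [ 0.5084 -0.3283  0.0943] dist mm 613 t 4.3 j6 -54.2
```

View pics/c3.png

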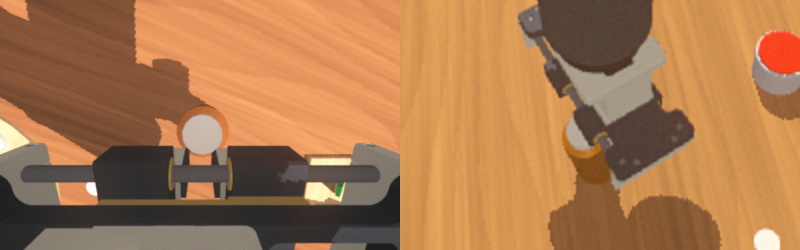

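The fingertips are catching the shoulder (16.8 N upward), so I'll raise them onto the cap and keep pushing.

Request:
carry_out(deltas=[[[0.0,0.0,-0.055,0.0,-0.55],[0.04,0.0,-0.06,0.0,-0.55],[0.08,0.0,-0.065,0.0,-0.55],[0.12,0.0,-0.07,0.0,-0.55],[0.15,0.0,-0.07,0.0,-0.55]]])

```text
clock: 4.8
tool_pos: [0.4765, -0.3382, 0.1043]
orientation: [180.0, -0.0, -158.6]
force: [-0.7, -0.8, -0.1]
opening: 0.0198
gripper_force: 0.0
```

```bash
python3 - <<'E'
from h import *
S=[snap('wrist','w4.png'),snap('side','s4.png')]
cv2.imwrite('pics/c4.png',np.hstack([cv2.resize(S[0]['color'][:,:,::-1],(400,250)),cv2.resize(S[1]['color'][250:375,200:400,::-1],(400,250))]))
to([0,0,0])
for s in S:
    for d in ctrl.silhouettes(s,'bottle_center')[:1]: print(d['centre'],d['p'],d['mask'].sum())
E
```

```text
row [1.6011 2.4436 0.524 ] turn 0 curyaw -158.6 tcp [ 0.4766 -0.3382  0.1043] dist mm 594 t 4.9 j6 -52.4
[324.8, 214.9] 0.81 4728
[276.1, 331.8] 0.49 192
```

View pics/c4.png

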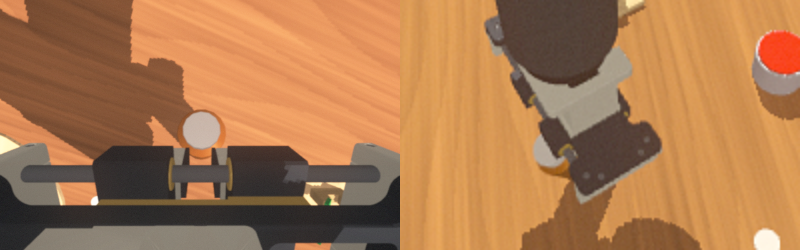

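```bash
python3 - <<'E'
from h import *
for k in range(2):
  s=snap('wrist' if k==0 else 'side')
  hs=cv2.cvtColor(s['color'],cv2.COLOR_RGB2HSV)
  m=ctrl.silhouettes(s,'bottle_center')[0]['mask'];w=(m&(hs[...,1]<60)&(hs[...,2]>110)); ys,xs=np.nonzero(w);c,r=cv2.minEnclosingCircle(np.c_[xs,ys].astype(np.float32)); print(c,r,atz(s,c,.104).round(4), 'size', s['camera_matrix'][0][0]*.017/(np.array(s['R'])@atz(s,c,.104)+s['t'])[2])
  ys,xs=np.nonzero(m);print(xs.min(),xs.max(),ys.min(),ys.max())
E
```

```text
(330.8518371582031, 132.5) 28.16516876220703 [ 0.4125 -0.3581  0.104 ] size 32.830639209055484
293 366 105 247
(246.5, 354.5) 7.905794143676758 [ 0.3917 -0.3997  0.104 ] size 9.121666667439023
241 288 327 362
```

```bash
python3 - <<'E'
from h import *
s=[snap('wrist'),snap('side')]
for q in s:
  for d in ctrl.silhouettes(q,'bottle_center')[:1]: 
    ys,xs=np.nonzero(d['mask']);print(d['centre'],d['p'],xs.min(),xs.max(),ys.min(),ys.max())
s2=[snap('wrist'),snap('side')]
cv2.imwrite('pics/c5.png',np.vstack([cv2.resize(q['color'][:,:,::-1],(480,300)) for q in s2])); to([0,0,0])
E
```

```text
[329.2, 142.2] 0.97 294 361 67 213
[264.8, 345.3] 0.93 241 287 327 363
row [1.6058 2.4465 0.5228] turn 0 curyaw -158.53 tcp [ 0.4779 -0.3378  0.1045] dist mm 595 t 5.5 j6 -52.4
```

View pics/c5.png

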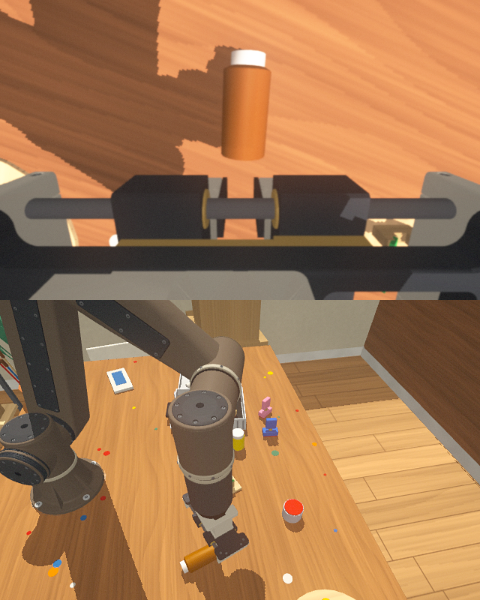

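```bash
cat >> h.py <<'E'
def bottle(s,z):
    m=ctrl.silhouettes(s,'bottle_center')[0]['mask'].astype(np.uint8)
    c=max(cv2.findContours(m,cv2.RETR_EXTERNAL,cv2.CHAIN_APPROX_NONE)[0],key=cv2.contourArea)[:,0]
    W=np.array([atz(s,p,z)[:2] for p in c]); r=cv2.minAreaRect((W*1e4).astype(np.float32))
    b=cv2.boxPoints(r)/1e4; return b,np.array(r[0])/1e4,np.array(r[1])/1e4
E
python3 - <<'E'
from h import *
for n in('wrist','side'):
  s=snap(n)
  for z in(.024,.03):
    b,c,w=bottle(s,z); l=[b[1]-b[0],b[2]-b[1]]; l=max(l,key=np.linalg.norm); print(n,z,c.round(4),w.round(4),np.degrees(np.arctan2(l[1],l[0])), 'cam',(-np.array(s['R']).T@s['t']).round(3))
to([.409,-.365,.15],21.5)
E
```

```text
wrist 0.024 [ 0.4245 -0.3536] [0.1137 0.048 ] 18.4848 cam [ 0.41  -0.365  0.263]
wrist 0.03 [ 0.4241 -0.3539] [0.1108 0.0468] 18.4848 cam [ 0.41  -0.365  0.263]
side 0.024 [ 0.4223 -0.3548] [0.0983 0.0504] 18.586346 cam [ 0.471 -0.681  0.815]
side 0.03 [ 0.4226 -0.3572] [0.0975 0.05  ] 18.586369 cam [ 0.471 -0.681  0.815]
row [ 0.37  -0.    -0.227] turn -0.0001 curyaw -158.54 tcp [ 0.4779 -0.3379  0.1046] dist mm 87 t 5.8 j6 -52.4
```

```bash
python3 - <<'E'
from h import *
to([.424,-.354,.09],18.5);to([.424,-.354,.008],18.5)
E
```

```text
row [0.28   0.0237 0.073 ] turn 0.0082 curyaw -158.54 tcp [ 0.4779 -0.3379  0.1046] dist mm 58 t 5.8 j6 -52.4
row [0.28   0.0237 0.483 ] turn 0.0082 curyaw -158.54 tcp [ 0.4779 -0.3379  0.1046] dist mm 112 t 5.8 j6 -52.4
```

Request:
carry_out(deltas=[[[0.1,0.01,0.0,0.004,1.0],[0.2,0.02,0.0,0.008,1.0],[0.28,0.024,0.0,0.008,1.0],[0.28,0.024,0.05,0.008,1.0],[0.28,0.024,0.07,0.008,1.0]]])

```text
clock: 6.3
tool_pos: [0.423, -0.3542, 0.09]
orientation: [180.0, -0.0, -161.5]
force: [-0.3, 0.2, -0.1]
opening: 0.0541
gripper_force: 0.0
```

```bash
python3 - <<'E'
from h import *
to([.424,-.354,.008],18.5);print(ctrl.get_obs()['opening'])
s=snap('side');b,c,w=bottle(s,.024);print(c,w)
E
```

```text
row [-0.005  -0.0009  0.4099] turn 0.0 curyaw -161.49 tcp [ 0.423  -0.3542  0.09  ] dist mm 82 t 6.3 j6 -51.9
0.054113531041458905
[ 0.38202224 -0.36741228] [0.01585734 0.03785368]
```

Request:
carry_out(deltas=[[[0.0,0.0,0.0,0.0,1.0],[0.0,0.0,0.0,0.0,1.0],[0.0,0.0,0.0,0.0,1.0],[0.0,0.0,0.2,0.0,1.0],[0.0,0.0,0.3,0.0,1.0]]])

```text
clock: 6.9
tool_pos: [0.4236, -0.3534, 0.0291]
orientation: [180.0, -0.0, -161.4]
force: [-0.4, 0.1, -0.1]
opening: 0.0876
gripper_force: 0.0
```

Request:
carry_out(deltas=[[[0.0,0.0,0.1,0.0,1.0],[0.0,0.0,0.11,0.0,0.2],[0.0,0.0,0.11,0.0,-0.5],[0.0,0.0,0.11,0.0,-0.5],[0.0,0.0,0.11,0.0,-0.5]]])

```text
clock: 7.4
tool_pos: [0.4248, -0.3542, 0.0098]
orientation: [-179.9, 0.1, -161.4]
force: [-0.3, -0.1, 0.1]
opening: 0.0609
gripper_force: 0.0
```

```bash
python3 - <<'E'
from h import *
o=ctrl.get_obs();print(o['opening'],o['gripper_force'],o['force'])
to([.424,-.354,.15],18.5)
E
```

```text
0.060864064171229894 0.0 [-0.33463328 -0.12487578  0.07034274]
row [ 0.0026  0.0015 -0.7012] turn 0.0003 curyaw -161.41 tcp [ 0.4248 -0.3542  0.0098] dist mm 140 t 7.4 j6 -51.9
```

Request:
carry_out(deltas=[[[0.0,0.0,0.01,0.0,-1.0],[0.0,0.0,0.01,0.0,-1.0],[0.0,0.0,0.01,0.0,-1.0],[0.0,0.0,0.01,0.0,-1.0],[0.0,0.0,0.01,0.0,-1.0]]])

```text
clock: 7.9
tool_pos: [0.4242, -0.354, 0.007]
orientation: [-180.0, 0.0, -161.4]
force: [0.2, 1.8, 5.4]
opening: 0.0472
gripper_force: 30.0
```

Request:
carry_out(deltas=[[[0.0,0.0,-0.1,0.0,-1.0],[0.0,0.0,-0.25,0.0,-1.0],[0.0,0.0,-0.45,0.0,-1.0],[0.0,0.0,-0.6,0.0,-1.0],[0.0,0.0,-0.6,0.0,-1.0]]])

```text
clock: 8.4
tool_pos: [0.4262, -0.3551, 0.1308]
orientation: [-179.7, 0.3, -161.4]
force: [0.4, -0.6, -0.9]
opening: 0.0472
gripper_force: 30.0
```

```bash
python3 - <<'E'
from h import *
o=ctrl.get_obs();print(o['opening'],o['gripper_force'],o['force'])
to([.5245,-.112,.15],21.5)
for n in('side','scene'):
  s=snap(n)
  for d in ctrl.spot_point(s,'bottle_center')[:1]: print(n,d['centre'],d['p'],atz(s,d['centre'],o['tool_pos'][2]+.019))
  b,c,w=bottle(s,o['tool_pos'][2]+.019);print(b.round(3).tolist(),c,w)
E
```

```text
0.047227955308266 29.99959814362228 [ 0.4463447  -0.57298519 -0.86679904]
row [-0.8542  0.9948 -0.0969] turn -0.008 curyaw -161.39 tcp [ 0.4262 -0.3551  0.1308] dist mm 263 t 8.4 j6 -51.9
[[0.3709999918937683, -0.3440000116825104], [0.37400001287460327, -0.38999998569488525], [0.3959999978542328, -0.3889999985694885], [0.39399999380111694, -0.34299999475479126]] [ 0.38379077 -0.36634998] [0.02265768 0.0461972 ]
scene [177.7, 161.6] 0.69 [ 0.4448603  -0.36032264  0.14977363]Traceback (most recent call last):
  File "<stdin>", line 7, in <module>
  File "h.py", line 29, in bottle
    m=ctrl.silhouettes(s,'bottle_center')[0]['mask'].astype(np.uint8)
      ~~~~~~~~~~~~~~~~~~~~~~~~~~~~~~~~~~~^^^
IndexError: list index out of range
```

Request:
carry_out(deltas=[[[-0.17,0.2,-0.05,-0.002,-1.0],[-0.34,0.4,-0.09,-0.004,-1.0],[-0.51,0.6,-0.09,-0.006,-1.0],[-0.68,0.8,-0.09,-0.008,-1.0],[-0.86,0.99,-0.09,-0.008,-1.0]]])

```text
clock: 9.2
tool_pos: [0.5181, -0.1221, 0.1438]
orientation: [180.0, -0.1, -158.5]
force: [1.5, -0.4, -1.2]
opening: 0.0473
gripper_force: 30.0
```

Request:
carry_out(deltas=[[[0.0,0.0,0.0,0.0,-1.0]]])

```text
clock: 9.3
tool_pos: [0.5204, -0.1196, 0.1438]
orientation: [180.0, -0.0, -158.2]
force: [-0.5, -0.4, -1.8]
opening: 0.0471
gripper_force: 30.0
```

```bash
python3 - <<'E'
from h import *
to([.5264,-.1113,.05],21.5);to([.5264,-.1113,.043],21.5);print(ctrl.get_obs()['force'])
s=[snap('side'),snap('wrist','w6.png')]
print(atz(s[0],(294,236.5),.062),atz(s[0],(294.2,251.6),0))
for d in ctrl.spot_point(s[1],'cradle')+ctrl.spot_point(s[0],'cradle'): print(d)
for d in ctrl.spot_point(s[1],'cradle_seat')+ctrl.spot_point(s[0],'cradle_seat'): print('seat',d)
cv2.imwrite('pics/c6.png',np.vstack([s[1]['color'][:,:,::-1][:,100:540],cv2.resize(s[0]['color'][180:280,240:350,::-1],(440,400))])[::1][:600*2])
im=cv2.imread('pics/c6.png'); cv2.imwrite('pics/c6.png',cv2.resize(im,(330,600)))
E
```

```text
row [-0.0431  0.0274  0.4689] turn 0.0007 curyaw -158.25 tcp [ 0.5204 -0.1196  0.1438] dist mm 94 t 9.3 j6 -76.3
row [-0.0431  0.0274  0.5039] turn 0.0007 curyaw -158.25 tcp [ 0.5204 -0.1196  0.1438] dist mm 101 t 9.3 j6 -76.3
[-0.54253141 -0.4003425  -1.84162988]
[ 0.52113869 -0.11253813  0.062     ] [ 0.51868813 -0.11452985  0.        ]
{'centre': [503.4, 220.5], 'p': 0.38}
{'centre': [293.8, 250.6], 'p': 0.64}
seat {'centre': [293.3, 233.4], 'p': 0.97}
```

View pics/c6.png

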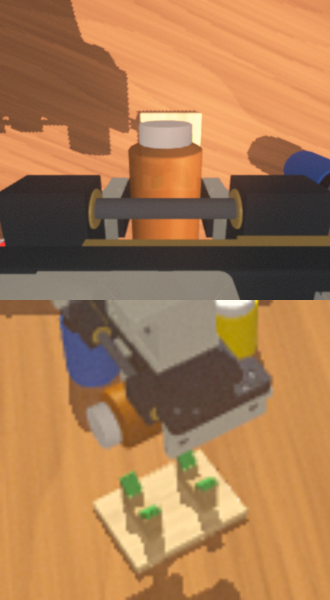

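Bottle held level and aligned above the cradle (cap at the near-base end, wrist view). Lowering.

Request:
carry_out(deltas=[[[-0.02,0.014,0.0,0.001,-1.0],[-0.038,0.027,0.1,0.001,-1.0],[-0.038,0.027,0.25,0.001,-1.0],[-0.038,0.027,0.35,0.001,-1.0],[-0.038,0.027,0.4,0.001,-1.0]]])

```text
clock: 10.1
tool_pos: [0.5222, -0.1168, 0.0628]
orientation: [180.0, -0.1, -159.0]
force: [-0.2, -0.3, -2.0]
opening: 0.0473
gripper_force: 30.0
```

Request:
carry_out(deltas=[[[0.0,0.0,0.0,0.0,-1.0]]])

```text
clock: 10.2
tool_pos: [0.5225, -0.1167, 0.0635]
orientation: [180.0, -0.1, -159.0]
force: [-0.2, 0.7, -1.2]
opening: 0.047
gripper_force: 30.0
```

```bash
python3 - <<'E'
from h import *
to([.5254,-.1113,.044],21.5);print(ctrl.get_obs()['force'])
E
```

```text
row [-0.0233  0.0201  0.0972] turn -0.0013 curyaw -158.97 tcp [ 0.5225 -0.1167  0.0635] dist mm 20 t 10.2 j6 -77.4
[-0.20224157  0.7031345  -1.18622317]
```

Request:
carry_out(deltas=[[[-0.023,0.02,0.0,-0.001,-1.0],[-0.023,0.02,0.03,-0.001,-1.0],[-0.023,0.02,0.06,-0.001,-1.0],[-0.023,0.02,0.085,-0.001,-1.0],[-0.023,0.02,0.09,-0.001,-1.0]]])

```text
clock: 10.7
tool_pos: [0.5258, -0.1108, 0.0459]
orientation: [180.0, -0.0, -158.6]
force: [0.3, -0.5, -1.8]
opening: 0.0472
gripper_force: 30.0
```

Request:
carry_out(deltas=[[[0.0,0.0,0.0,0.0,-1.0]]])

```text
clock: 10.8
tool_pos: [0.5261, -0.1109, 0.0463]
orientation: [180.0, -0.0, -158.5]
force: [0.2, 0.2, -2.4]
opening: 0.0468
gripper_force: 30.0
```

```bash
python3 - <<'E'
from h import *
to([.5254,-.1113,.044],21.5);print(ctrl.get_obs()['force'])
E
```

```text
row [ 0.0039 -0.0008  0.0116] turn -0.0001 curyaw -158.54 tcp [ 0.5261 -0.1109  0.0463] dist mm 2 t 10.8 j6 -77.5
[ 0.19917858  0.22179176 -2.361239  ]
```

Request:
carry_out(deltas=[[[0.0,0.0,0.005,0.0,-1.0],[0.0,0.0,0.01,0.0,-1.0],[0.0,0.0,0.012,0.0,-1.0]]])

```text
clock: 11.1
tool_pos: [0.5264, -0.1109, 0.0449]
orientation: [-180.0, 0.0, -158.5]
force: [-4.3, 1.1, 8.9]
opening: 0.047
gripper_force: 30.0
```

Request:
carry_out(deltas=[[[0.0,0.0,0.0,0.0,0.35],[0.0,0.0,0.0,0.0,0.35],[0.0,0.0,0.0,0.0,0.35],[0.0,0.0,0.0,0.0,0.35],[0.0,0.0,0.0,0.0,0.35]]])

```text
clock: 11.6
tool_pos: [0.5262, -0.1108, 0.0441]
orientation: [-180.0, -0.0, -158.5]
force: [-0.4, 0.3, -0.0]
opening: 0.0593
gripper_force: 0.0
```

```bash
python3 - <<'E'
from h import *
to([.5254,-.1113,.16],21.5);o=ctrl.get_obs();print(o['force'],o['opening'])
E
```

```text
row [ 0.0048 -0.0006 -0.5795] turn -0.0001 curyaw -158.54 tcp [ 0.5262 -0.1108  0.0441] dist mm 116 t 11.6 j6 -77.5
[-0.36273479  0.25397249 -0.02347824] 0.05928189653335695
```

Request:
carry_out(deltas=[[[0.0,0.0,-0.1,0.0,0.35],[0.0,0.0,-0.25,0.0,0.35],[0.0,0.0,-0.45,0.0,0.6],[0.0,0.0,-0.65,0.0,0.8],[0.0,0.0,-0.8,0.0,0.8]]])

```text
clock: 12.1
tool_pos: [0.5267, -0.1109, 0.2069]
orientation: [-179.9, 0.1, -158.5]
force: [0.7, 0.2, -0.4]
opening: 0.0761
gripper_force: 0.0
```

```bash
python3 - <<'E'
from h import *
S={n:snap(n,n+'7.png') for n in('wrist','scene','side')}
for n in S:
  s=S[n]
  for d in ctrl.spot_point(s,'bottle_center')[:1]: print(n,d['centre'],d['p'],atz(s,d['centre'],.062).round(4))
  try:
    b,c,w=bottle(s,.062);l=max([b[1]-b[0],b[2]-b[1]],key=np.linalg.norm);print(c,w,np.degrees(np.arctan2(l[1],l[0])),'cam',(-np.array(s['R']).T@s['t']).round(3))
  except IndexError: pass
  for d in ctrl.spot_point(s,'stamp_handle')[:3]: print(' h',n,np.round(d['centre'],1),d['p'],atz(s,d['centre'],.072).round(4))
to([.5254,-.1113,.16],21.5)
E
```

```text
wrist [326.6, 192.6] 0.66 [ 0.5229 -0.1058  0.062 ]
[ 0.52901528 -0.10959199] [0.11412734 0.04987428] 21.445038 cam [ 0.458 -0.138  0.365]
scene [283.7, 192.7] 0.92 [ 0.545  -0.1115  0.062 ]
[ 0.52560337 -0.11262976] [0.13399229 0.05056597] 21.8339 cam [ 1.362 -0.215  0.932]
 h scene [442.5 226.2] 0.93 [0.772  0.2367 0.072 ]
 h scene [422.1 180.2] 0.82 [0.6127 0.253  0.072 ]
 h scene [396.9 237.5] 0.65 [0.7737 0.1173 0.072 ]
side [299.1, 237.1] 0.71 [ 0.5333 -0.1167  0.062 ]
[ 0.52718496 -0.10904308] [0.11702092 0.05760786] 21.520454 cam [ 0.471 -0.681  0.815]
 h side [365.4 167.6] 0.6 [0.7601 0.0889 0.072 ]
 h side [354.1 138.2] 0.58 [0.7616 0.2267 0.072 ]
row [ 0.0034 -0.001   0.2174] turn -0.0001 curyaw -158.55 tcp [ 0.526  -0.1109  0.2035] dist mm 43 t 12.7 j6 -77.5
```

```bash
python3 - <<'E'
from h import *
to([.69,.285,.22],21.5)
E
```

```text
row [-1.487   1.5423 -0.0839] turn -0.0001 curyaw -158.55 tcp [ 0.526  -0.1109  0.2035] dist mm 429 t 12.7 j6 -77.5
```

Request:
carry_out(deltas=[[[-0.16,0.17,-0.08,0.0,0.6],[-0.32,0.34,-0.08,0.0,0.6],[-0.48,0.51,-0.08,0.0,0.6],[-0.65,0.68,-0.08,0.0,0.6],[-0.8,0.85,-0.08,0.0,0.6]]])

```text
clock: 13.2
tool_pos: [0.6136, 0.1078, 0.2199]
orientation: [-180.0, -0.0, -158.5]
force: [0.4, -0.7, -0.8]
opening: 0.0703
gripper_force: 0.0
```

Request:
carry_out(deltas=[[[-0.16,0.16,0.0,0.0,0.6],[-0.32,0.32,0.0,0.0,0.6],[-0.48,0.48,0.0,0.0,0.6],[-0.65,0.65,0.0,0.0,0.6],[-0.68,0.69,0.0,0.0,0.6]]])

```text
clock: 13.7
tool_pos: [0.6899, 0.2883, 0.2177]
orientation: [-180.0, -0.1, -158.4]
force: [1.0, 0.3, 0.1]
opening: 0.0702
gripper_force: 0.0
```

```bash
python3 - <<'E'
from h import *
s=snap('wrist','w8.png')
for nm in('stamp_handle','stamp_face'):
  for d in ctrl.spot_point(s,nm)[:3]: print(nm,np.round(d['centre'],1),d['p'],atz(s,d['centre'],.072 if 'h' in nm[5:] else .011).round(4))
for d in ctrl.silhouettes(s,'stamp_handle')[:3]:
  ys,xs=np.nonzero(d['mask']); print(d['centre'],d['p'],xs.min(),xs.max(),ys.min(),ys.max())
to([0,0,0])
# white handle top
hs=cv2.cvtColor(s['color'],cv2.COLOR_RGB2HSV)
m=ctrl.silhouettes(s,'stamp_handle')[0]['mask']
w=(m&(hs[...,1]<50)&(hs[...,2]>150)).astype(np.uint8); ys,xs=np.nonzero(w); r=cv2.minAreaRect(np.c_[xs,ys].astype(np.float32)); print(w.sum(),r,[atz(s,p,.095).round(4) for p in cv2.boxPoints(r)])
E
```

```text
stamp_handle [257.9 240.4] 0.96 [0.7631 0.2435 0.072 ]
stamp_handle [153.9 186.5] 0.87 [0.7457 0.1239 0.072 ]
stamp_handle [319.  106.7] 0.84 [0.6091 0.2546 0.072 ]
stamp_face [179.1 177.3] 0.97 [0.7476 0.1228 0.011 ]
stamp_face [319.2 112. ] 0.66 [0.6119 0.2557 0.011 ]
[166.2, 183.0] 0.9 128 194 154 213
[323.9, 110.3] 0.82 291 350 81 135
[262.9, 230.6] 0.62 242 285 200 263
row [ 3.7225 -0.0594  1.1019] turn 0 curyaw -158.53 tcp [0.6887 0.2837 0.2194] dist mm 777 t 13.9 j6 -105.8
0 ((0.0, 0.0), (0.0, 0.0), 0.0) [array([ 0.6289, -0.0194,  0.095 ]), array([ 0.6289, -0.0194,  0.095 ]), array([ 0.6289, -0.0194,  0.095 ]), array([ 0.6289, -0.0194,  0.095 ])]
```

```bash
python3 - <<'E'
import cv2
a=cv2.imread('pics/w8.png')[40:190,220:420]; cv2.imwrite('pics/c8.png',cv2.resize(a,None,fx=4,fy=4,interpolation=cv2.INTER_CUBIC))
E
```

```text
(no output)
```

View pics/c8.png

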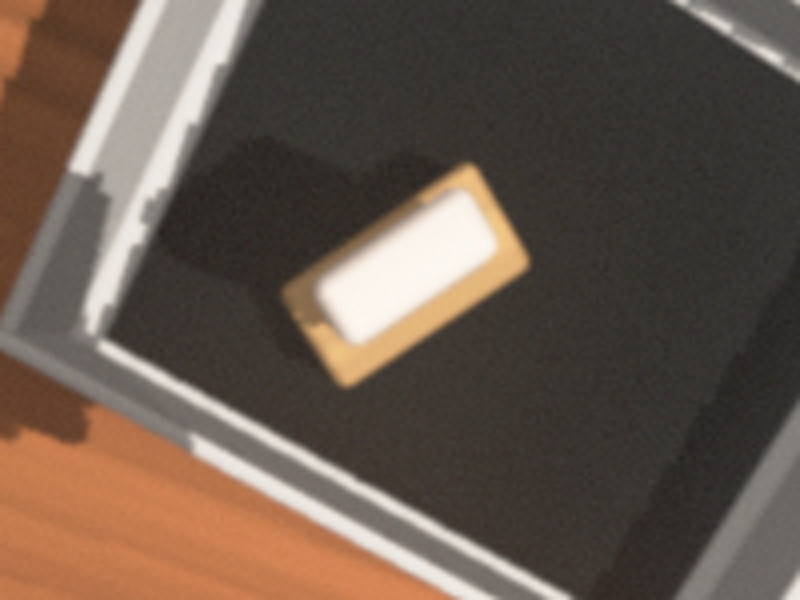

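The white handle and its wooden block sit around pixel (322,106) in the case. The block corners and the handle top give the yaw.

```bash
python3 - <<'E'
from h import *
s=snap('wrist')
def rect(C,z,l):
    W=np.array([atz(s,p,z)[:2] for p in C]);r=cv2.minAreaRect((W*1e4).astype(np.float32));b=cv2.boxPoints(r)/1e4
    v=max([b[1]-b[0],b[2]-b[1]],key=np.linalg.norm);print(l,np.array(r[0])/1e4,np.array(r[1])/1e4,np.degrees(np.arctan2(v[1],v[0])))
rect([(220+x/4,40+y/4) for x,y in[(472,163),(530,262),(347,387),(283,292)]],.038,'block')
hs=cv2.cvtColor(s['color'],cv2.COLOR_RGB2HSV);w=((hs[...,1]<35)&(hs[...,2]>170)).astype(np.uint8)
N,L,stt,ce=cv2.connectedComponentsWithStats(w)
for i in range(1,N):
    if stt[i,4]>100 and np.hypot(*(ce[i]-[322,106]))<15:
        ys,xs=np.nonzero(L==i);print(ce[i],stt[i,4]);rect(np.c_[xs,ys],.095,'top')
# case corner / walls and jars
for n in('scene','side'):
    S=snap(n)
    for j in('jar_blue','jar_yellow'):
        for d in ctrl.spot_point(S,j)[:1]: print(n,j,atz(S,d['centre'],0).round(3),round(d['p'],2))
E
```

```text
block [0.60817676 0.25291018] [0.03055583 0.06063528] -35.769825
[325.8590604 109.5409396] 745
top [0.60909365 0.25663069] [0.01559615 0.03893887] -35.31666
scene jar_blue [0.485 0.069 0.   ] 0.86
scene jar_yellow [ 0.613  0.074 -0.   ] 0.91
side jar_blue [0.476 0.071 0.   ] 0.71
side jar_yellow [0.608 0.069 0.   ] 0.66
```

```bash
python3 - <<'E'
from h import *
to([.610,.2563,.17],-35.5)
E
```

```text
row [0.418  0.0177 0.2532] turn 0.1581 curyaw -158.58 tcp [0.6891 0.2835 0.2207] dist mm 98 t 14.3 j6 -105.9
```

Request:
carry_out(deltas=[[[0.1,0.005,0.0,0.023,-0.18],[0.2,0.01,0.0,0.046,-0.18],[0.3,0.014,0.0,0.069,-0.18],[0.418,0.018,0.0,0.092,-0.18],[0.418,0.018,0.1,0.115,-0.18]]])

```text
clock: 14.8
tool_pos: [0.6095, 0.2568, 0.204]
orientation: [179.7, 0.2, 159.7]
force: [0.7, 0.5, -0.1]
opening: 0.0381
gripper_force: 0.0
```

```bash
python3 - <<'E'
from h import *
to([.610,.2563,.13],-35.5);print(ctrl.get_obs()['joint_pos'])
E
```

```text
row [-0.0019 -0.0031  0.3701] turn 0.0423 curyaw 159.74 tcp [0.6095 0.2568 0.204 ] dist mm 74 t 14.8 j6 -150.0
[ 3.97220919e+01  1.98725567e+01 -3.32879900e+00  3.64898119e-02
 -6.64610360e+01 -1.49992067e+02]
```

Request:
carry_out(deltas=[[[0.0,-0.001,0.1,0.021,-0.18],[0.0,-0.001,0.2,0.042,-0.18],[0.0,-0.001,0.3,0.042,-0.18],[0.0,-0.001,0.37,0.042,-0.18],[0.0,-0.001,0.37,0.042,-0.18]]])

```text
clock: 15.3
tool_pos: [0.6088, 0.2559, 0.1241]
orientation: [-179.8, -0.1, 144.9]
force: [-0.6, -0.0, -0.2]
opening: 0.0359
gripper_force: 0.0
```

```bash
python3 - <<'E'
from h import *
to([.610,.2563,.053],-35.5)
for n in('scene','side'):
    S=snap(n)
    for d in ctrl.silhouettes(S,'stamp_handle')[:3]: print(n,np.round(d['centre']),round(d['p'],2))
E
```

```text
row [-0.0042  0.0063  0.3554] turn 0.0012 curyaw 144.94 tcp [0.6088 0.2559 0.1241] dist mm 71 t 15.3 j6 -164.7
scene [395. 244.] 0.97
scene [441. 237.] 0.6
scene [420. 186.] 0.52
side [305. 143.] 0.8
side [363. 171.] 0.73
side [355. 144.] 0.68
```

Descend gently, watching the force.

Request:
carry_out(deltas=[[[-0.004,0.006,0.08,0.001,-0.18],[-0.004,0.006,0.16,0.001,-0.18],[-0.004,0.006,0.2,0.001,-0.18],[-0.004,0.006,0.24,0.001,-0.18],[-0.004,0.006,0.24,0.001,-0.18]]])

```text
clock: 16.0
tool_pos: [0.611, 0.257, 0.0776]
orientation: [-180.0, -0.0, 144.6]
force: [-0.2, 0.0, -0.3]
opening: 0.0359
gripper_force: 0.0
```

Request:
carry_out(deltas=[[[0.0,0.0,0.06,0.0,-0.18],[0.0,0.0,0.11,0.0,-0.18],[0.0,0.0,0.11,0.0,-1.0],[0.0,0.0,0.11,0.0,-1.0],[0.0,0.0,0.11,0.0,-1.0]]])

```text
clock: 16.5
tool_pos: [0.6114, 0.2573, 0.0564]
orientation: [180.0, 0.0, 144.6]
force: [2.8, 2.8, -3.0]
opening: 0.018
gripper_force: 30.0
```

Request:
carry_out(deltas=[[[0.0,0.0,0.0,0.0,-1.0],[0.0,0.0,0.0,0.0,-1.0],[0.0,0.0,0.0,0.0,-1.0],[0.0,0.0,0.0,0.0,-1.0]]])

```text
clock: 16.9
tool_pos: [0.6112, 0.2573, 0.0563]
orientation: [180.0, 0.0, 144.6]
force: [-0.5, 0.4, -0.3]
opening: 0.0179
gripper_force: 30.0
```

Request:
carry_out(deltas=[[[0.0,0.0,-0.08,0.0,-1.0],[0.0,0.0,-0.2,0.0,-1.0],[0.0,0.0,-0.38,0.0,-1.0],[0.0,0.0,-0.56,0.0,-1.0],[0.0,0.0,-0.75,0.0,-1.0]]])

```text
clock: 17.4
tool_pos: [0.6108, 0.2569, 0.2073]
orientation: [-180.0, -0.0, 144.6]
force: [0.7, 0.2, -1.3]
opening: 0.0179
gripper_force: 30.0
```

```bash
python3 - <<'E'
from h import *
o=ctrl.get_obs();print(o['opening'],o['gripper_force'],o['force'])
to([.5243,-.1115,.21],21.5)
E
```

```text
0.0178811201160101 29.99976485967636 [ 0.6767252   0.19601278 -1.34453838]
row [-0.7154 -1.7519 -0.0127] turn -0.1581 curyaw 144.57 tcp [0.6108 0.2569 0.2073] dist mm 378 t 17.4 j6 -165.1
```

Request:
carry_out(deltas=[[[-0.08,-0.2,-0.02,-0.02,-1.0],[-0.16,-0.4,-0.02,-0.04,-1.0],[-0.24,-0.6,-0.02,-0.06,-1.0],[-0.32,-0.8,-0.02,-0.08,-1.0],[-0.4,-0.98,-0.02,-0.1,-1.0]]])

```text
clock: 17.9
tool_pos: [0.5618, 0.0494, 0.2104]
orientation: [180.0, 0.0, -179.1]
force: [1.6, 0.3, -1.3]
opening: 0.0179
gripper_force: 30.0
```

```bash
python3 - <<'E'
from h import *
to([.5243,-.1115,.21],21.5)
E
```

```text
row [ 0.1999 -0.8017  0.0017] turn -0.0573 curyaw -179.12 tcp [0.5618 0.0494 0.2104] dist mm 165 t 17.9 j6 -114.0
```

Request:
carry_out(deltas=[[[0.05,-0.2,0.0,-0.02,-1.0],[0.1,-0.4,0.0,-0.04,-1.0],[0.15,-0.6,0.0,-0.057,-1.0],[0.2,-0.8,0.0,-0.057,-1.0],[0.2,-0.8,0.0,-0.057,-1.0]]])

```text
clock: 18.4
tool_pos: [0.5227, -0.1128, 0.2103]
orientation: [-180.0, -0.0, -159.1]
force: [0.9, -0.0, -1.8]
opening: 0.0177
gripper_force: 30.0
```

Request:
carry_out(deltas=[[[0.0,0.0,0.0,0.0,-1.0],[0.0,0.0,0.0,0.0,-1.0]]])

```text
clock: 18.6
tool_pos: [0.5246, -0.1089, 0.2102]
orientation: [180.0, 0.0, -158.9]
force: [-0.3, -0.1, -1.6]
opening: 0.018
gripper_force: 30.0
```

```bash
python3 - <<'E'
from h import *
to([.5243,-.1115,.146],21.5)
S={n:snap(n,n+'9.png') for n in('scene','side','wrist')}
o,p,R=st()
for n in S:
  s=S[n]
  print(n,'tcp px',proj(s,p).round(),'expected face px',proj(s,p-[0,0,.0453]).round(1),'handle',proj(s,p+[0,0,.0157]).round(1))
  for nm,z in(('stamp_face',p[2]-.0453),('stamp_handle',p[2]+.0157),('bottle_center',.062)):
    for d in ctrl.spot_point(s,nm)[:3]: print(' ',nm,np.round(d['centre'],1),round(d['p'],2),atz(s,d['centre'],z).round(4))
  im=cv2.cvtColor(s['color'],cv2.COLOR_RGB2HSV)
s=S['wrist'];b,c,w=bottle(s,.062);l=max([b[1]-b[0],b[2]-b[1]],key=np.linalg.norm);print(c,w,np.degrees(np.arctan2(l[1],l[0])))
E
```

```text
row [ 0.006  -0.0115  0.3212] turn -0.0012 curyaw -158.91 tcp [ 0.5246 -0.1089  0.2102] dist mm 64 t 18.6 j6 -78.1
scene tcp px [278. 145.] expected face px [280.  158.8] handle [277.8 140.1]
  stamp_face [437.5 240.8] 0.62 [0.869  0.1606 0.1648]
  stamp_face [280.1 157.2] 0.56 [ 0.5188 -0.1068  0.1648]
  stamp_handle [276.1 138.9] 0.69 [ 0.5191 -0.1114  0.2258]
  stamp_handle [443.2 226.5] 0.69 [0.8785 0.1569 0.2258]
  stamp_handle [394.3 237.4] 0.56 [0.8773 0.053  0.2258]
  bottle_center [416.3 176.3] 0.74 [0.5858 0.2493 0.062 ]
  bottle_center [281.9 188.4] 0.61 [ 0.5282 -0.1128  0.062 ]
  bottle_center [279.  159.5] 0.42 [ 0.4145 -0.0972  0.062 ]
side tcp px [292. 194.] expected face px [293.3 207.8] handle [292.1 189.3]
  stamp_face [354.7 153.5] 0.84 [0.7109 0.0508 0.1648]
  stamp_face [358.7 177.7] 0.84 [ 0.6978 -0.0397  0.1648]
  stamp_face [292.4 208.7] 0.68 [ 0.5222 -0.1107  0.1648]
  stamp_handle [353.3 138.6] 0.9 [0.6991 0.0379 0.2258]
  stamp_handle [292.3 188.5] 0.8 [ 0.5254 -0.1062  0.2258]
  stamp_handle [365.9 163.8] 0.61 [ 0.7049 -0.0579  0.2258]
  bottle_center [298.2 235.8] 0.67 [ 0.5317 -0.1123  0.062 ]
wrist tcp px [321. 253.] expected face px [320.9 226.8] handle [321.1 266.1]
  stamp_face [319.6 226.3] 0.75 [ 0.5247 -0.1094  0.1648]
  stamp_handle [322.4 266. ] 0.91 [ 0.5244 -0.1078  0.2258]
  bottle_center [319.3 192.5] 0.73 [ 0.524  -0.1102  0.062 ]
[ 0.4969394  -0.12315687] [0.04585461 0.04882368] -66.10077
```

Request:
carry_out(deltas=[[[-0.001,-0.009,0.06,-0.001,-1.0],[-0.001,-0.009,0.12,-0.001,-1.0],[-0.001,-0.009,0.18,-0.001,-1.0],[-0.001,-0.009,0.22,-0.001,-1.0],[-0.001,-0.009,0.25,-0.001,-1.0]]])

```text
clock: 19.75
tool_pos: [0.5248, -0.111, 0.1588]
orientation: [180.0, -0.1, -158.5]
force: [-0.5, -1.0, -1.8]
opening: 0.0178
gripper_force: 30.0
```

Request:
carry_out(deltas=[[[0.0,0.0,0.02,0.0,-1.0],[0.0,0.0,0.04,0.0,-1.0],[0.0,0.0,0.05,0.0,-1.0],[0.0,0.0,0.05,0.0,-1.0],[0.0,0.0,0.05,0.0,-1.0]]])

```text
clock: 20.25
tool_pos: [0.5254, -0.1109, 0.1504]
orientation: [-180.0, 0.0, -158.5]
force: [1.0, -0.0, -2.0]
opening: 0.0181
gripper_force: 30.0
```

```bash
python3 - <<'E'
from h import *
to([.5258,-.1115,.1435],21.5)
o,p,R=st();print(o['force'],o['gripper_force'])
ob={'stamp_face':[],'bottle_center':[]}
for n in('scene','side','wrist'):
  s=snap(n)
  print(n,'face exp',proj(s,p-[0,0,.0453]).round(1),'bottle exp',proj(s,np.array([.5258,-.1115,.062])).round(1))
  for nm,z in(('stamp_face',p[2]-.0453),('bottle_center',.062)):
    for d in ctrl.spot_point(s,nm)[:3]: print(' ',nm,np.round(d['centre'],1),round(d['p'],2),atz(s,d['centre'],z).round(4))
E
```

```text
row [-0.0005 -0.0036  0.0347] turn -0.0001 curyaw -158.54 tcp [ 0.5254 -0.1109  0.1504] dist mm 7 t 20.25 j6 -77.6
[ 0.98472963 -0.00557092 -2.00058097] 29.999460875988007
scene face exp [281.  176.1] bottle exp [282.2 187.7]
  stamp_face [434.4 241.8] 0.93 [0.8314 0.1819 0.1051]
  stamp_face [283.4 175.9] 0.74 [ 0.5264 -0.1048  0.1051]
  bottle_center [283.1 191.3] 0.57 [ 0.5395 -0.1119  0.062 ]
side face exp [294.9 224.9] bottle exp [295.8 235.9]
  stamp_face [296.1 225.9] 0.74 [ 0.5278 -0.1145  0.1051]
  stamp_face [359.1 177.6] 0.67 [0.7197 0.0193 0.1051]
  stamp_face [352.9 153.1] 0.65 [0.7282 0.1206 0.1051]
  bottle_center [297.6 235.5] 0.93 [ 0.5304 -0.1111  0.062 ]
wrist face exp [320.7 227. ] bottle exp [319.8 210.1]
  stamp_face [317.6 227.1] 0.86 [ 0.5263 -0.113   0.1051]
```

Request:
carry_out(deltas=[[[-0.005,-0.001,0.01,0.0,-1.0],[-0.005,-0.001,0.02,0.0,-1.0],[-0.005,-0.001,0.03,0.0,-1.0],[-0.005,-0.001,0.032,0.0,-1.0],[-0.005,-0.001,0.032,0.0,-1.0]]])

```text
clock: 21.2
tool_pos: [0.5261, -0.1107, 0.1435]
orientation: [180.0, -0.0, -158.5]
force: [0.2, -1.2, -1.9]
opening: 0.0176
gripper_force: 30.0
```

Request:
carry_out(deltas=[[[0.0,0.0,0.0,0.0,-1.0],[0.0,0.0,0.0,0.0,-1.0],[0.0,0.0,0.0,0.0,-1.0],[0.0,0.0,0.0,0.0,-1.0],[0.0,0.0,0.0,0.0,-1.0]]])

```text
clock: 21.7
tool_pos: [0.5262, -0.1107, 0.1438]
orientation: [-180.0, 0.0, -158.5]
force: [0.4, 0.6, -1.8]
opening: 0.0179
gripper_force: 30.0
```

```bash
python3 -c "
from plant import ctrl
print(ctrl.close_job())"
```

```text
the job is handed in; nothing more can be done
None
```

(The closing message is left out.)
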